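Pack the baking box and hold its lid half lowered

TASK

Stand the amber jar and the red tin gently upright on the floor of the cream box, beside the blue can already in it. Then take the lid, which leans back open, bring it down to 60 degrees from shut without letting it drop, and finish still holding it there, so that I can clip the egg separator onto its edge. Leave the green loaf mould, the glass bowl and the egg separator where they are.

Things in the scene. Friction and masses are not known exactly. Their poses are not given: they have to be found in the camera images.
- box: Cream open box, fixed to the shelf, outside 100 (own x) x 176 (own y) x 91 mm high; walls 5 mm, floor 6 mm thick, so inside 90 x 166 x 85 mm deep. Origin: centre of its underside; z up. The row of contents runs along its y; the lid hinge runs along the top of its +x wall. It stands with its +x side roughly to the robot's left.
- lid (a joint): Angle of the flat wooden lid (102 x 176 x 10 mm, 0.35 to 0.75 kg with its handle) about its free-turning hinge: 0 = shut (level, underside at hinge height), grows as it opens, 1.047 = 60 degrees, 2.2 = its stop. It starts leaning back open near its stop; below about 1.45 it falls shut when let go.
- lid_handle (a point): Middle of the round steel bar handle (10 mm thick, 100 mm long, parallel to the hinge), in the plane of the lid, 38 mm beyond its free edge, on a leg at each end. With the lid shut it is 140 mm from the hinge line towards the box's -x and 5 mm above it; it turns about the hinge line with the lid.
- lid_hinge (a point): Middle of the hinge line, on the box: box x = +50 mm, 91 mm above the shelf; the line runs along the box's y.
- jar: Round amber glass jar with a black cap, 44 mm diameter, 78 mm tall, 0.15 to 0.31 kg, standing on the shelf. Origin: centre of its underside; z up.
- tin: Red rectangular tin with a steel lid, 60 (own x) x 40 (own y) x 74 mm tall, 0.17 to 0.35 kg, standing on the shelf. Origin: centre of its underside; z up. It fits the row with its 60 mm side along the box's long side.
- can: Round blue can, 48 mm diameter, 76 mm tall, already standing on the box floor near the box's +y end, leaving about 115 mm of free row towards -y. Origin: centre of its underside.
- mould: Bystander: green loaf mould, 110 x 210 x 60 mm, left of the box. Origin: centre of its underside.
- bowl: Bystander: clear glass bowl, 140 mm across, 65 mm high, to the right. Origin: centre of its underside.
- separator: Bystander: yellow egg separator with clip, cup 76 mm across and 22 mm high, handle 55 mm long towards its own -x. Origin: centre of the cup's underside.
Things that resemble listed ones, but are neither listed nor needed, are in the scene too. Leave any pink or yellow look-alike of the jar alone.

How it is judged:
By the outcome, as a careful person would: the job done as asked, in the order asked, and still so for the second after the job is handed in, while the arm keeps its last pose, push and grip.
It also fails if it takes over 70 s, if anything falls off the work surface, if the arm or the gripper's body presses on something with over 40 N, if the wrist force passes 120 N, or if a joint passes its speed limit or range.

ROBOT

A 6-joint arm with a two-finger parallel gripper is mounted at the origin on the work surface. World frame = base frame: x ahead of the robot, y to its left, z up, the work surface at z = 0. Lengths are in m, angles in degrees, forces in N, time in s.
With the tool pointing down it reaches from about 0.35 to 0.875 m from the base axis. Payload 4.2 kg.
Tool frame: the origin (TCP) lies on the centre line of the jaws, within the pads' length; the fingertips stand r.tip_extent ahead of it and the grasp point (between the pads) lies 11 mm behind it (r.tip_extent is the distance from the TCP to the fingertips, in m); z points along the fingers, y is the line along which they close (so a half turn about z gives the same grasp; the last joint's range is limited). The gripper opens to 87 mm and grips with 3 to 60 N. Pads are 19 mm wide; open, the fingers measure 117 mm over their backs; the gripper's body (75 mm by 190 mm) begins 51 mm behind the grasp point.
Start: joints at [-61.96, 22.042, 0.453, 0, -68.411, -14.817], TCP at [0.143, -0.608, 0.231] pointing down, gripper open.
Joint ranges: [-179.83, 179.83], [-69.29, 118.12], [-61.27, 80.66], [-181.25, 117.63], [-171.15, -9.14], [-177.46, 177.46]. Speed limits (degrees/s): [159.86, 159.86, 180, 180, 180, 180].

INTERFACE

Orientations are given as a 3x3 rotation matrix whose columns are the frame's x, y, z axes.
In Python, from station import r gives the robot as it stands.
- The arm moves only by the shell command python3 -m jog 'ROWS'. ROWS is text: rows parted by semicolons, each of 5 numbers parted by spaces: the opening, from 0 (shut) to 1 (fully open), then the shift along the world's x, y, z in mm, then the turn about the world's z in degrees. In form: hand dx dy dz roll; .... A call has 1 to 5 rows; each row shifts and turns the commanded pose from where the row before left it; what a row does not reach is not made up. A row lasts 1/8 s, in which the tool goes at most 62.5 mm and 10.7 degrees, less where a joint would pass 70% of its speed; a pose out of reach is approached as far as the arm can. A call is refused whole if a number of a shift passes 62.5 or a number of a turn 10.7, either way. A call with a gripper value outside its range is refused whole. The fingers move at their own pace and stop on an object; the grip force is fixed at half the most. Time passes only in rows, so rows that do not move let the fingers close. It gives the time, the measured TCP pose, the force, the opening and the grip force at its end, in the units of the state.
- r.sense(): the state, without advancing time (a new reading comes with each control period).
- r.capture(name): name is "side" or "top" or "wrist"; returns a dict with "pixels" (384x512x3 uint8, red, green, blue), "fovy" (degrees; the focal length in pixels is half the picture's height over the tangent of half this angle, whatever the lens; pixels are square), "cx", "cy" (the principal point, pixels), "origin" and "orientation" of the camera in the world; the wrist camera has in their place "T_tool_cam" (4x4, takes a point from camera to tool coordinates, whose origin is the TCP and whose axes are the flange's). Camera axes: x right, y down, z forward; pixel columns grow to the right and rows downward; lengths in m; the calibration is good to about 2 mm. The wrist camera is an equidistant fisheye: a pixel r from the principal point sees the ray r / f radians off the axis. A picture is of the moment at which its call begins: read the wrist's pose just before it. There is no depth.
- r.finish_job(): hands the job in; it is judged then, once.
The state is a dict: "time_s": time; "joints": joint angles; "joint_velocities": joint speeds; "effort": joint torques, N m; "tcp_pos": TCP position; "ee_rot": TCP orientation; "wrist_force": force on the tool from outside, world axes, zero at the start; "moment": the same for the moment, N m; "gripper_width": opening from 0.0 (shut) to 1.0 (fully open); "gripper_force": force on a finger pad.
Only numpy, scipy, OpenCV 4.12 (cv2) and the standard library are available. Lean on these libraries where they do the work, as an engineer would, in place of code of your own. Each camera call takes 0.05 s, during which the arm holds its last target. There are 200 camera calls.

## Working session

There is one attempt and no reset: what is moved stays moved. The work goes in short steps, Python scripts to look and compute and a shell command to move; the robot and the scene stay as the last step left them, time stands still between calls to the robot, and variables do not carry over. Pictures are saved under pics/ and viewed, at most 10 in all, crops included, and the job is handed in when it is done.

```bash
mkdir -p pics; ls
python3 - <<'E'
from station import r
import cv2,numpy as np
s=r.sense();print({k:np.round(v,3).tolist() for k,v in s.items()},r.tip_extent)
for n in("side","top"):
    c=r.capture(n);cv2.imwrite(f"pics/{n}0.png",c["pixels"][:,:,::-1]);print({k:v for k,v in c.items() if k!="pixels"})
a=cv2.imread("pics/top0.png");cv2.imwrite("pics/top0b.png",cv2.resize(a,(800,600)))
a=cv2.imread("pics/side0.png");cv2.imwrite("pics/side0b.png",cv2.resize(a,(800,600)))
E
```

```text
pics
{'time_s': 0.0, 'joints': [-61.961, 22.091, 0.379, -0.029, -68.411, -14.817], 'joint_velocities': [0.103, -0.013, 0.111, 0.032, 0.068, -0.055], 'effort': [0.002, -39.067, 18.74, 4.22, 0.011, -0.0], 'tcp_pos': [0.143, -0.608, 0.229], 'ee_rot': [[-0.974, -0.229, -0.001], [-0.229, 0.974, 0.002], [0.0, 0.002, -1.0]], 'wrist_force': [0.787, -0.21, 0.055], 'moment': [0.039, -0.033, -0.043], 'gripper_force': 0.0, 'gripper_width': 0.999} 0.008
{'fovy': 50.11342450218086, 'cx': 258.38787353548264, 'cy': 193.61480265607602, 'origin': array([-0.07080709,  0.93617131,  0.69267557]), 'orientation': array([[-0.83704779, -0.29633518,  0.45993092],
       [-0.54653534,  0.41369232, -0.72811935],
       [ 0.02549749, -0.8608392 , -0.50823789]])}
{'fovy': 53.0412077075132, 'cx': 263.42834114019337, 'cy': 193.41372936125083, 'origin': array([0.33699228, 0.03702075, 1.22702611]), 'orientation': array([[-0.01816858, -0.98743637,  0.15696914],
       [-0.99983408,  0.01814936, -0.00155593],
       [-0.00131251, -0.15697137, -0.98760228]])}
```

View pics/top0b.png

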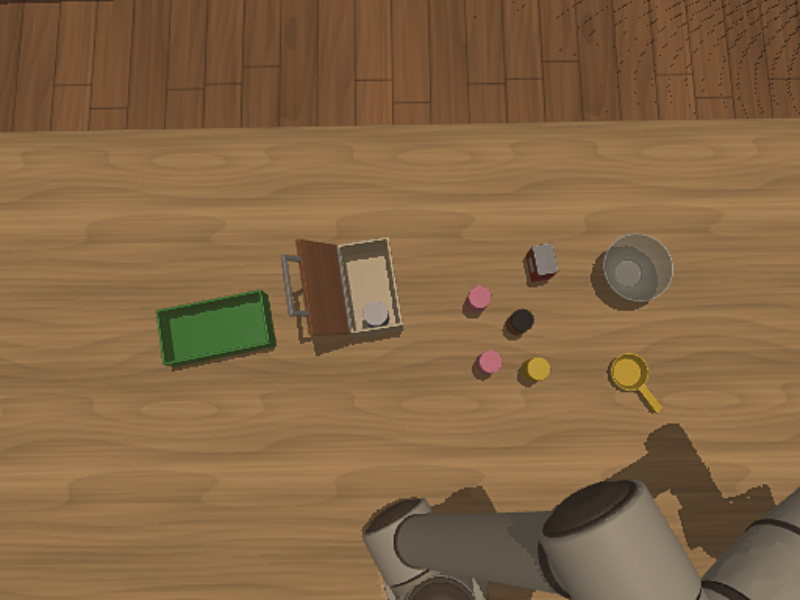

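View pics/side0b.png

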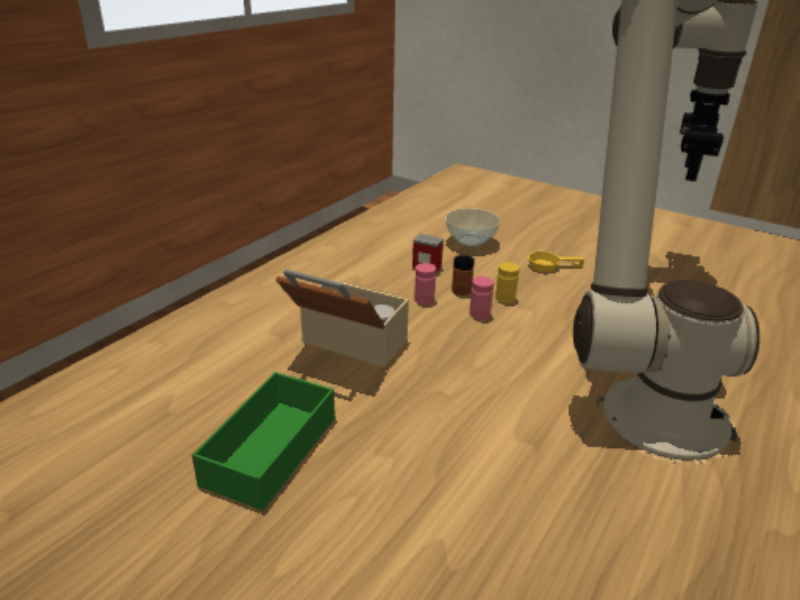

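Top view (800x600): black-capped jar at (520,321), pink look-alikes at (480,297) and (489,362), a yellow one at (538,369), tin at (542,261), box around (370,285) with the can at (375,313), and the handle at (290,285). The amber jar with the black cap is the only one that fits the description, since the others have pink or yellow caps. I'll confirm it in a crop while measuring.

```bash
cat > h.py <<'E'
from station import r
import cv2,numpy as np
def ray(c,uv):
    f=c["pixels"].shape[0]/2/np.tan(np.radians(c["fovy"]/2))
    if "origin" in c:
        d=np.array([(uv[0]-c["cx"])/f,(uv[1]-c["cy"])/f,1.]);return c["origin"],c["orientation"]@d
    p=np.array([uv[0]-c["cx"],uv[1]-c["cy"]]);q=np.hypot(*p)+1e-9;t=q/f
    d=np.array([*(p/q*np.sin(t)),np.cos(t)]);T=c["T_tool_cam"]
    return c["R"]@T[:3,3]+c["p"],c["R"]@T[:3,:3]@d
def hit(c,uv,z):
    o,d=ray(c,uv);return o+d*(z-o[2])/d[2]
def wrist():
    s=r.sense();c=r.capture("wrist");c["R"]=np.array(s["ee_rot"]);c["p"]=np.array(s["tcp_pos"]);return c
def proj(c,P):
    f=c["pixels"].shape[0]/2/np.tan(np.radians(c["fovy"]/2))
    if "origin" in c: q=c["orientation"].T@(np.array(P)-c["origin"]);return q[:2]/q[2]*f+[c["cx"],c["cy"]]
    T=c["T_tool_cam"];q=T[:3,:3].T@(c["R"].T@(np.array(P)-c["p"])-T[:3,3]);h=np.hypot(q[0],q[1])
    return q[:2]/h*np.arctan2(h,q[2])*f+[c["cx"],c["cy"]]
def blobs(m,minA=15):
    n,l,st,ce=cv2.connectedComponentsWithStats(m.astype(np.uint8));return [(ce[i],st[i][4],l==i) for i in range(1,n) if st[i][4]>=minA]
E
python3 - <<'E'
from h import *
c=r.capture("top");im=c["pixels"]
crop=im[145:250,170:370,::-1];cv2.imwrite("pics/crop1.png",cv2.resize(crop,None,fx=4,fy=4,interpolation=cv2.INTER_CUBIC))
hsv=cv2.cvtColor(im,cv2.COLOR_RGB2HSV);H,S,V=[hsv[...,i].astype(int) for i in range(3)]
w=np.zeros(H.shape,bool);w[140:260,170:375]=1
for nm,m,z in[("dark",w&(V<50),.078),("grey",w&(S<50)&(V>90),.074),("pink",w&(H>160)&(S>70)&(V>130),.078),("cream",w&(S<90)&(V>150),.091)]:
    for ce,A,mm in blobs(m):print(nm,ce.round(1),A,hit(c,ce,z).round(4),[np.round(x,1) for x in cv2.minAreaRect(np.argwhere(mm)[:,::-1].astype(np.float32))])
E
```

```text
dark [334.5 204.4] 82 [ 0.4824 -0.178   0.078 ] [array([333.3, 204.8]), array([12.7, 13.4]), np.float64(45.0)]
grey [348.5 165.5] 234 [ 0.6022 -0.2273  0.074 ] [array([348.5, 165.5]), array([18.9, 12.4]), np.float64(77.9)]
grey [220.2 184.7] 94 [0.5495 0.1665 0.074 ] [array([220.2, 184.5]), array([51.6,  1.8]), np.float64(81.3)]
grey [183.5 182.1] 101 [0.5596 0.2782 0.074 ] [array([183.5, 181.6]), array([37.5,  2.8]), np.float64(82.4)]
grey [240.  200.2] 186 [0.5007 0.1066 0.074 ] [array([240., 200.]), array([14., 14.]), np.float64(90.0)]
pink [306.6 189.7] 151 [ 0.5286 -0.0958  0.078 ] [array([306.5, 189.5]), array([13., 13.]), np.float64(90.0)]
pink [313.5 231. ] 161 [ 0.4035 -0.1119  0.078 ] [array([313.6, 231.2]), array([13.4, 13.4]), np.float64(63.4)]
cream [225.7 155.5] 28 [0.6364 0.1477 0.091 ] [array([226.4, 155.1]), array([ 2. , 21.6]), np.float64(78.7)]
cream [237.7 186.3] 1152 [0.5407 0.1119 0.091 ] [array([236.5, 182.1]), array([56.7, 32.4]), np.float64(80.8)]
```

View pics/crop1.png

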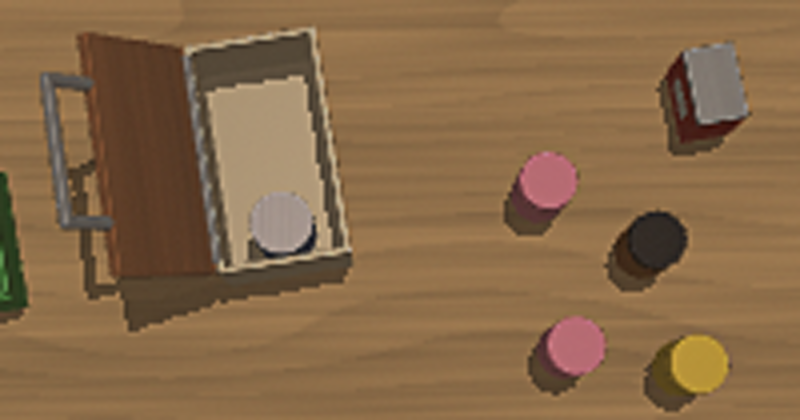

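The crop shows the black-capped amber jar at crop (655,242), native (333.7,205.4), and the other three are pink or yellow. The tin is at (710,90). The box rim corners are at (314,30), (350,253), (219,272) and (185,47), and the can is at (282,222).

Run:
```python
from h import *
c=r.capture("top")
n=lambda a:np.array([(a[0]+.5)/4-.5+170,(a[1]+.5)/4-.5+145])
TR,BR,TL,BL=[hit(c,n(a),.091)[:2] for a in((314,30),(350,253),(185,47),(219,272))]
ctr=(TR+BR+TL+BL)/4;by=(BR+BL-TR-TL)/2;bx=(TL+BL-TR-BR)/2
print("box",ctr.round(4),np.linalg.norm(by),np.linalg.norm(bx),np.degrees(np.arctan2(by[1],by[0]))+90,np.degrees(np.arctan2(bx[1],bx[0])))
print("can",hit(c,(240,200.2),.082).round(4))
im=c["pixels"];hsv=cv2.cvtColor(im,cv2.COLOR_RGB2HSV);m=(hsv[...,1]<50)&(hsv[...,2]>90);w=np.zeros(m.shape,bool);w[155:177,335:362]=1
ce,A,mm=max(blobs(m&w),key=lambda b:b[1])
P=np.array([hit(c,p[::-1],.074)[:2]*1e3 for p in np.argwhere(mm)],np.float32)
print("tin",cv2.minAreaRect(P),P.mean(0))
cv=cv2.PCACompute2(P,None)[1];print(np.degrees(np.arctan2(cv[0][1],cv[0][0])))
s=r.sense();print(np.degrees(np.arctan2(s["ee_rot"][1][1],s["ee_rot"][0][1])))
print(r.capture("wrist")["T_tool_cam"].round(3))
```

```text
box [0.554 0.116] 0.17345129289217026 0.09844848740931261 -81.69005418488422 96.9663735536866
can [0.4996 0.106  0.082 ]
tin ((602.48193359375, -227.31723022460938), (58.60637664794922, 38.105411529541016), 8.996440887451172) [ 602.2355  -227.34119]
9.276193
103.2208281785866
[[-0.    -0.96  -0.281  0.078]
 [ 1.    -0.     0.     0.001]
 [-0.001 -0.281  0.96  -0.154]
 [ 0.     0.     0.     1.   ]]
```

```bash
python3 -m jog '1 20 30 0 -1; 1 40 50 0 -1; 1 45 55 0 -1; 1 45 55 0 -1; 0.8 45 60 0 -1'; python3 -m jog '0.75 45 60 0 0; 0.75 45 55 0 0; 0.75 37 45 0 0; 0.75 15 18 0 0; 0.75 0 0 0 0'
python3 - <<'E'
from h import *
c=wrist();print(c["p"],c["R"].round(3));cv2.imwrite("pics/w1.png",c["pixels"][:,:,::-1]);print(proj(c,(.4824,-.178,.078)),proj(c,(.6022,-.2273,.074)))
E
```

```text
time_s: 0.88
tcp_pos: [0.3197, -0.3812, 0.2307]
ee_rot: [[-0.99, -0.142, 0.001], [-0.142, 0.99, -0.0], [-0.0, -0.0, -1.0]]
wrist_force: [1.3, 0.2, -0.1]
gripper_width: 0.952
gripper_force: 0.0
time_s: 1.5
tcp_pos: [0.4486, -0.2202, 0.2304]
ee_rot: [[-0.989, -0.146, -0.0], [-0.146, 0.989, 0.0], [0.0, 0.0, -1.0]]
wrist_force: [-0.1, 0.2, -0.9]
gripper_width: 0.747
gripper_force: 0.0
[ 0.44864505 -0.22020478  0.23043947] [[-0.989 -0.146 -0.   ]
 [-0.146  0.989  0.   ]
 [ 0.     0.    -1.   ]]
[288.98211118 212.71671575] [232.81695536 292.60544593]
```

View pics/w1.png

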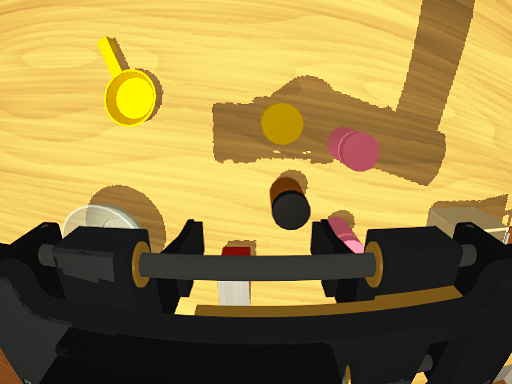

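The wrist view shows the jar's black cap at (290,210) where predicted, and the tin at (237,275). The gripper body is wide (190 mm) along its closing line. With the lid leaning over, it must therefore enter the box closing along the box's y. I'll turn +90, do the tin first, put tin and jar staggered in x, and then pick the jar.

```bash
python3 -m jog '0.9 20 0 0 10; 1 20 0 0 10; 1 20 0 0 10; 1 20 0 0 10; 1 20 0 0 10'; python3 -m jog '1 20 0 0 10; 1 20 0 0 10; 1 14 -7 0 10; 1 0 0 0 10; 1 0 0 0 0'
python3 - <<'E'
from h import *
c=wrist();im=c["pixels"];print(c["p"],c["R"].round(3))
cv2.imwrite("pics/w2.png",im[:,:,::-1]);print(proj(c,(.6022,-.2273,.074)))
E
```

```text
time_s: 2.17
tcp_pos: [0.5474, -0.2228, 0.2305]
ee_rot: [[-0.523, -0.852, -0.001], [-0.852, 0.523, 0.0], [0.0, 0.0, -1.0]]
wrist_force: [0.3, 0.1, 1.0]
gripper_width: 0.999
gripper_force: 0.0
time_s: 2.8
tcp_pos: [0.601, -0.2298, 0.2302]
ee_rot: [[0.139, -0.99, -0.001], [-0.99, -0.139, 0.0], [-0.0, 0.001, -1.0]]
wrist_force: [0.4, 0.3, 0.1]
gripper_width: 1.002
gripper_force: 0.0
[ 0.60100418 -0.22976117  0.23020207] [[ 0.139 -0.99  -0.001]
 [-0.99  -0.139  0.   ]
 [-0.     0.001 -1.   ]]
[254.89330741 177.43179745]
```

View pics/w2.png

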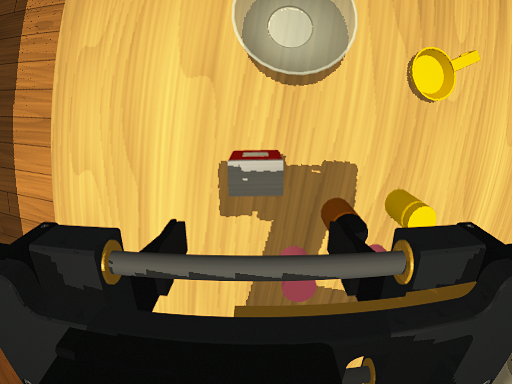

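Run:
```python
from h import *
c=wrist();im=c["pixels"];hsv=cv2.cvtColor(im,cv2.COLOR_RGB2HSV)
m=(hsv[...,1]<45);w=np.zeros(m.shape,bool);w[140:205,215:295]=1
b=max(blobs(m&w),key=lambda b:b[1]);P=np.array([hit(c,p[::-1],.074)[:2]*1e3 for p in np.argwhere(b[2])],np.float32)
print(b[0],b[1],cv2.minAreaRect(P))
for v in range(150,204,3):print(v,im[v,256],im[v,240])
```

```text
[255.43580181 176.89504529] 1877 ((601.9055786132812, -227.3454132080078), (57.90507507324219, 39.06825256347656), 9.083100318908691)
150 [141  30  14] [173  80  37]
153 [154 151 121] [118  10   7]
156 [149  52  39] [119  12   8]
159 [115  59  50] [120  47  40]
162 [205 197 176] [208 201 180]
165 [204 197 174] [209 202 180]
168 [195 190 167] [84 81 71]
171 [84 81 72] [89 87 76]
174 [91 86 77] [91 89 77]
177 [91 89 77] [92 88 77]
180 [93 91 79] [94 90 80]
183 [92 89 77] [93 90 78]
186 [93 89 79] [93 89 78]
189 [89 86 74] [89 86 75]
192 [89 86 75] [90 87 76]
195 [101  90  70] [95 88 74]
198 [133  97  45] [138 101  47]
201 [133  98  46] [139 102  49]
```

```bash
python3 -m jog '1 1 2 -40 1; 1 0 0 -50 0; 1 0 0 -50 0; 1 0 0 -41 0; 1 0 0 0 0'; python3 -m jog '0 0 0 0 0; 0 0 0 0 0; 0 0 0 0 0; 0 0 0 0 0; 0 0 0 0 0'
```

```text
time_s: 3.52
tcp_pos: [0.5998, -0.2264, 0.0462]
ee_rot: [[0.158, -0.987, -0.008], [-0.987, -0.158, 0.001], [-0.003, 0.008, -1.0]]
wrist_force: [-0.0, -0.8, 0.0]
gripper_width: 0.998
gripper_force: 0.0
time_s: 4.15
tcp_pos: [0.603, -0.2267, 0.0509]
ee_rot: [[0.16, -0.987, 0.001], [-0.987, -0.16, -0.001], [0.001, -0.001, -1.0]]
wrist_force: [-2.0, 0.7, 5.9]
gripper_width: 0.688
gripper_force: 30.0
```

```bash
python3 -m jog '0 0 0 20 0; 0 0 0 45 0; 0 0 10 50 0; 0 0 30 40 0; 0 -3 45 0 -1'; python3 -m jog '0 -4 45 0 -0.4; 0 -4 45 0 0; 0 -3 40 0 0; 0 -2 25 0 0; 0 0 0 0 0'
python3 - <<'E'
from h import *
s=r.sense();print(s["gripper_force"],s["wrist_force"])
c=wrist();print(c["p"],c["R"].round(3))
im=c["pixels"].copy()
ctr=np.array([.554,.116]);a=np.radians(97.8);bx=np.array([np.cos(a),np.sin(a)]);by=np.array([-bx[1],bx[0]])
for x,y in((-50,-88),(-50,88),(50,-88),(50,88),(-45,-83),(-45,83)):
    p=proj(c,[*(ctr+x/1e3*bx+y/1e3*by),.091]);print(x,y,p.round(1))
cv2.imwrite("pics/w3.png",cv2.resize(im,(800,600))[:,:,::-1])
E
```

```text
time_s: 4.78
tcp_pos: [0.6017, -0.1414, 0.208]
ee_rot: [[0.141, -0.99, 0.008], [-0.99, -0.141, -0.0], [0.001, -0.008, -1.0]]
wrist_force: [0.5, 0.9, -4.3]
gripper_width: 0.685
gripper_force: 30.0
time_s: 5.4
tcp_pos: [0.5861, 0.0153, 0.2036]
ee_rot: [[0.139, -0.99, -0.002], [-0.99, -0.139, 0.0], [-0.001, 0.002, -1.0]]
wrist_force: [-0.0, 0.2, -3.8]
gripper_width: 0.685
gripper_force: 30.0
29.995701662264764 [-0.02095617  0.19460433 -3.7545672 ]
[0.58605441 0.01529444 0.20355946] [[ 0.139 -0.99  -0.002]
 [-0.99  -0.139  0.   ]
 [-0.001  0.002 -1.   ]]
-50 -88 [187.  237.8]
-50 88 [358.6 237. ]
50 -88 [196.  313.7]
50 88 [345.5 311.9]
-45 -83 [192.2 242.4]
-45 83 [353.5 241.5]
```

View pics/w3.png

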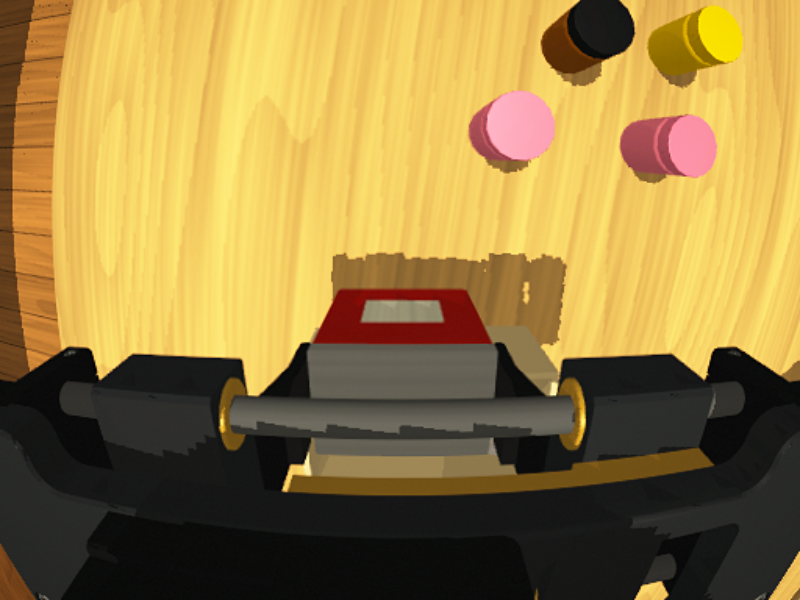

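Run:
```python
from h import *
ctr=np.array([.554,.116]);a=np.radians(97.8);bx=np.array([np.cos(a),np.sin(a)]);by=np.array([-bx[1],bx[0]])
W=lambda x,y,z:[*(ctr+x/1e3*bx+y/1e3*by),z]
c=r.capture("side");im=c["pixels"]
for P in((-50,88,.091),(50,88,.0),(-50,88,0)):print("side",P,proj(c,W(*P)).round(1))
w=wrist();k=[]
A=cv2.resize(im[165:245,175:275],(400,320),interpolation=cv2.INTER_CUBIC)
B=cv2.resize(w["pixels"][200:280,310:410],(400,320),interpolation=cv2.INTER_CUBIC)
t=r.capture("top");C=cv2.resize(t["pixels"][145:225,170:270],(400,320),interpolation=cv2.INTER_CUBIC)
cv2.imwrite("pics/m1.png",np.hstack([A,B])[:,:,::-1]);
```

```text
side (-50, 88, 0.091) [262.1 190.8]
side (50, 88, 0.0) [246.3 234.2]
side (-50, 88, 0) [261.2 216.8]
```

View pics/m1.png

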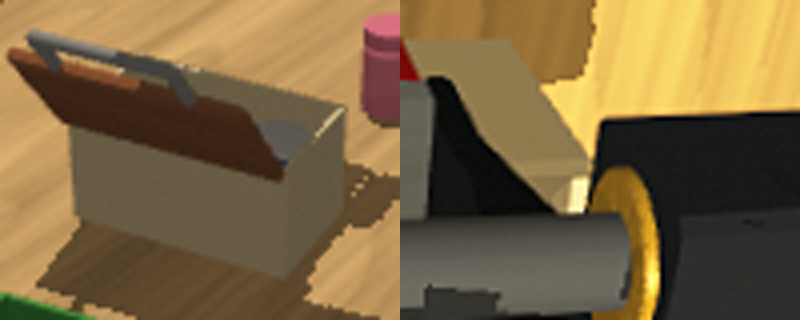

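Side view: rim corner at (261,191) and base corner at (246,234) match my box estimate to about 1 px. The wrist crop agrees to about 2-3 mm. Moving the tin over its place.

```bash
python3 -m jog '0 0 30 0 0; 0 0 40 0 0; 0 0 40 0 0; 0 0 18 0 0; 0 0 0 0 0'; python3 -m jog '0 0 0 0 0; 0 0 0 -20 0; 0 0 0 -20 0; 0 0 0 0 0; 0 0 0 0 0'
```

```text
time_s: 6.22
tcp_pos: [0.5868, 0.1418, 0.2042]
ee_rot: [[0.137, -0.991, -0.001], [-0.991, -0.137, -0.0], [0.0, 0.001, -1.0]]
wrist_force: [0.3, -1.6, -3.5]
gripper_width: 0.683
gripper_force: 30.0
time_s: 6.85
tcp_pos: [0.5875, 0.1409, 0.1655]
ee_rot: [[0.135, -0.991, 0.002], [-0.991, -0.135, 0.0], [0.0, -0.002, -1.0]]
wrist_force: [0.1, 0.2, -3.2]
gripper_width: 0.686
gripper_force: 30.0
```

```bash
python3 -m jog '0 -2.5 2.5 0 0; 0 0 0 -20 0; 0 0 0 -15 0; 0 0 0 -10 0; 0 0 0 0 0'; python3 -m jog '0 0 0 -10 0; 0 0 0 -12 0; 0 0 0 -12 0; 0 0 0 -10 0; 0 0 0 0 0'
```

```text
time_s: 7.48
tcp_pos: [0.5838, 0.1439, 0.1187]
ee_rot: [[0.136, -0.991, -0.002], [-0.991, -0.136, -0.001], [0.001, 0.002, -1.0]]
wrist_force: [-0.2, 0.8, -3.1]
gripper_width: 0.687
gripper_force: 30.0
time_s: 8.1
tcp_pos: [0.5836, 0.1437, 0.0742]
ee_rot: [[0.136, -0.991, -0.002], [-0.991, -0.136, -0.001], [0.001, 0.002, -1.0]]
wrist_force: [-0.0, -0.3, -2.8]
gripper_width: 0.688
gripper_force: 30.0
```

```bash
python3 -m jog '0 1 0 -8 0; 0 0 0 -4 0; 0 0 0 -2 0; 0 0 0 0 0'; python3 -m jog '0 0 0 -1.5 0; 0 0 0 0 0';python3 -m jog '0 0 0 -1.5 0; 0 0 0 0 0'
```

```text
time_s: 8.6
tcp_pos: [0.5853, 0.144, 0.0615]
ee_rot: [[0.136, -0.991, -0.0], [-0.991, -0.136, -0.0], [0.0, 0.0, -1.0]]
wrist_force: [0.4, 0.7, -2.8]
gripper_width: 0.689
gripper_force: 30.0
time_s: 8.85
tcp_pos: [0.5852, 0.144, 0.0601]
ee_rot: [[0.136, -0.991, 0.0], [-0.991, -0.136, 0.0], [-0.0, -0.0, -1.0]]
wrist_force: [0.6, 0.3, -3.5]
gripper_width: 0.687
gripper_force: 30.0
time_s: 9.1
tcp_pos: [0.5852, 0.144, 0.0584]
ee_rot: [[0.136, -0.991, -0.0], [-0.991, -0.136, -0.0], [0.0, 0.0, -1.0]]
wrist_force: [0.2, 0.6, -2.6]
gripper_width: 0.69
gripper_force: 30.0
```

```bash
python3 -m jog '0 0 0 -1 0; 0 0 0 0 0';python3 -m jog '0 0 0 -1 0; 0 0 0 0 0';python3 -m jog '0 0 0 -1 0; 0 0 0 0 0'
```

```text
time_s: 9.35
tcp_pos: [0.5852, 0.144, 0.0574]
ee_rot: [[0.136, -0.991, -0.0], [-0.991, -0.136, -0.0], [0.0, 0.0, -1.0]]
wrist_force: [-1.1, 1.5, -3.2]
gripper_width: 0.691
gripper_force: 30.0
time_s: 9.6
tcp_pos: [0.5854, 0.1441, 0.057]
ee_rot: [[0.136, -0.991, 0.0], [-0.991, -0.136, 0.0], [-0.0, -0.0, -1.0]]
wrist_force: [-1.4, 0.2, 0.0]
gripper_width: 0.689
gripper_force: 30.0
time_s: 9.85
tcp_pos: [0.5854, 0.1441, 0.0569]
ee_rot: [[0.137, -0.991, 0.001], [-0.991, -0.137, -0.0], [0.0, -0.001, -1.0]]
wrist_force: [-3.9, -0.5, 6.2]
gripper_width: 0.687
gripper_force: 30.0
```

```bash
python3 -m jog '0.73 0 0 0 0; 0.73 0 0 0 0; 0.73 0 0 0 0'; python3 -m jog '0.73 0 0 10 0; 0.73 0 0 25 0; 0.73 0 0 40 0; 0.3 0 0 40 0; 0 0 0 0 0'
python3 - <<'E'
from h import *
c=r.capture("top");im=c["pixels"];cv2.imwrite("pics/t2.png",cv2.resize(im[135:235,160:294],None,fx=5.9,fy=5.9,interpolation=cv2.INTER_CUBIC)[:,:,::-1])
E
```

```text
time_s: 10.22
tcp_pos: [0.5854, 0.1441, 0.0555]
ee_rot: [[0.136, -0.991, 0.0], [-0.991, -0.136, 0.0], [-0.0, -0.0, -1.0]]
wrist_force: [0.0, 1.2, -0.6]
gripper_width: 0.728
gripper_force: 0.0
time_s: 10.85
tcp_pos: [0.5876, 0.1449, 0.1755]
ee_rot: [[0.137, -0.991, 0.009], [-0.991, -0.137, 0.004], [-0.002, -0.009, -1.0]]
wrist_force: [-0.3, 0.2, -0.7]
gripper_width: 0.58
gripper_force: 0.0
```

```bash
python3 -m jog '0 -15 -4 0 0; 0 -25 -7 0 0; 0 -7.5 -3 0 0; 0 0 0 0 0; 0 0 0 0 0'; python3 -m jog '0 0 0 -20 0; 0 0 0 -20 0; 0 0 0 0 0'
```

```text
time_s: 11.52
tcp_pos: [0.5384, 0.1303, 0.1704]
ee_rot: [[0.136, -0.991, 0.0], [-0.991, -0.136, -0.0], [0.0, -0.0, -1.0]]
wrist_force: [-0.0, 0.5, -0.5]
gripper_width: 0.026
gripper_force: 0.0
time_s: 11.9
tcp_pos: [0.5373, 0.1297, 0.1289]
ee_rot: [[0.136, -0.991, -0.003], [-0.991, -0.136, -0.002], [0.001, 0.004, -1.0]]
wrist_force: [-0.5, 0.4, 0.4]
gripper_width: 0.007
gripper_force: 0.0
```

Run:
```python
from h import *
c=wrist();cv2.imwrite("pics/w4.png",c["pixels"][:,:,::-1])
ctr=np.array([.554,.116]);a=np.radians(97.8);bx=np.array([np.cos(a),np.sin(a)]);by=np.array([-bx[1],bx[0]])
d=(c["p"][:2]-ctr)*1e3;print(c["p"],d@bx,d@by)
```

```text
[0.53731315 0.12968866 0.12886876] 15.826674847099817 14.674700150663451
```

View pics/w4.png

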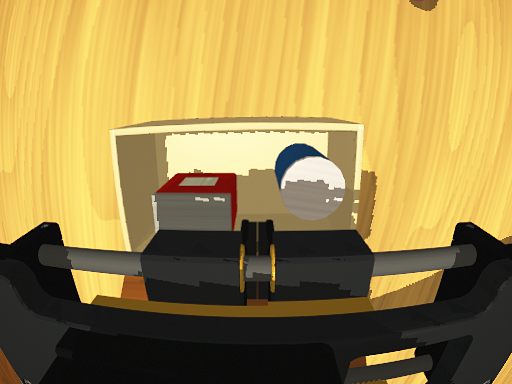

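The tin stands upright at (197,205), and the closed fingers sit over the gap between it and the can at (312,185). Now lowering to push the tin to the -y end.

```bash
python3 -m jog '0 0 0 -20 0; 0 0 0 -15 0; 0 0 0 0 0'; python3 -m jog '0 0 0 -15 0; 0 0 0 -15 0; 0 0 0 -15 0; 0 0 0 0 0'; python3 -m jog '0 5 0.7 0 0; 0 5 0.7 0 0; 0 4 0.6 0 0; 0 4 0.5 0 0; 0 0 0 0 0'
```

```text
time_s: 12.32
tcp_pos: [0.5374, 0.1298, 0.0948]
ee_rot: [[0.136, -0.991, -0.002], [-0.991, -0.136, -0.001], [0.001, 0.002, -1.0]]
wrist_force: [0.3, -0.1, 0.3]
gripper_width: 0.006
gripper_force: 0.0
time_s: 12.82
tcp_pos: [0.5367, 0.1294, 0.0488]
ee_rot: [[0.136, -0.991, -0.003], [-0.991, -0.136, -0.002], [0.001, 0.004, -1.0]]
wrist_force: [0.7, 0.3, -0.1]
gripper_width: 0.001
gripper_force: 0.0
time_s: 13.45
tcp_pos: [0.5562, 0.1326, 0.0506]
ee_rot: [[0.136, -0.991, 0.001], [-0.991, -0.136, 0.0], [-0.0, -0.001, -1.0]]
wrist_force: [-1.7, -0.2, -0.0]
gripper_width: 0.005
gripper_force: 0.7
```

```bash
python3 -m jog '0 1.5 0.2 0 0; 0 0 0 0 0; 0 -4 -0.5 0 0; 0 0 0 10 0; 0 0 0 30 0'; python3 -m jog '0 0 0 45 0; 0.3 0 -20 50 0; 0.75 0 -45 30 0; 0.75 0 -45 0 0; 0.75 0 -45 0 0'
python3 - <<'E'
from h import *
c=wrist();cv2.imwrite("pics/w5.png",c["pixels"][:,:,::-1])
ctr=np.array([.554,.116]);a=np.radians(97.8);bx=np.array([np.cos(a),np.sin(a)]);by=np.array([-bx[1],bx[0]])
t=r.capture("top");im=t["pixels"];hsv=cv2.cvtColor(im,cv2.COLOR_RGB2HSV);m=(hsv[...,1]<50)&(hsv[...,2]>90);w=np.zeros(m.shape,bool);w[140:215,205:262]=1
for b in blobs(m&w,40):
    P=np.array([((hit(t,p[::-1],.080)[:2]-ctr)*1e3)@np.array([bx,by]).T for p in np.argwhere(b[2])],np.float32);print(b[0],b[1],cv2.minAreaRect(P))
E
```

```text
time_s: 14.08
tcp_pos: [0.5528, 0.132, 0.0901]
ee_rot: [[0.136, -0.991, -0.002], [-0.991, -0.136, -0.001], [0.001, 0.002, -1.0]]
wrist_force: [1.0, 0.6, -0.4]
gripper_width: 0.004
gripper_force: 0.0
time_s: 14.7
tcp_pos: [0.5539, -0.0238, 0.2172]
ee_rot: [[0.137, -0.991, 0.004], [-0.991, -0.137, 0.001], [-0.0, -0.004, -1.0]]
wrist_force: [0.1, -0.2, -0.6]
gripper_width: 0.375
gripper_force: 0.0
```

```bash
python3 -m jog '0.75 -15 -30 0 0; 0.75 -20 -45 0 0; 0.75 -20 -45 0 0; 0.75 -16.5 -34 0 0; 0.75 0 0 0 0'
python3 - <<'E'
from h import *
c=wrist();s=r.sense();print(s["tcp_pos"])
ctr=np.array([.554,.116]);a=np.radians(97.8);bx=np.array([np.cos(a),np.sin(a)]);by=np.array([-bx[1],bx[0]])
t=r.capture("top");im=t["pixels"];hsv=cv2.cvtColor(im,cv2.COLOR_RGB2HSV);m=(hsv[...,1]<60)&(hsv[...,2]>60);w=np.zeros(m.shape,bool);w[140:215,205:262]=1
for b in blobs(m&w,40):
    P=np.array([((hit(t,p[::-1],.080)[:2]-ctr)*1e3)@np.array([bx,by]).T for p in np.argwhere(b[2])],np.float32);print(b[0],b[1],cv2.minAreaRect(P))
A=cv2.resize(im[145:220,170:270],(400,300),interpolation=cv2.INTER_CUBIC);B=cv2.resize(c["pixels"],(400,300))
cv2.imwrite("pics/m2.png",np.hstack([A,B])[:,:,::-1]);print(proj(c,(.4824,-.178,.078))/1.28)
E
```

```text
time_s: 15.42
tcp_pos: [0.4812, -0.1781, 0.2162]
ee_rot: [[0.133, -0.991, 0.002], [-0.991, -0.133, -0.0], [0.0, -0.002, -1.0]]
wrist_force: [-0.5, -0.1, -0.7]
gripper_width: 0.748
gripper_force: 0.0
[ 0.48193049 -0.17725465  0.21619701]
[220.08411215 184.35514019] 107 ((50.137603759765625, -2.7839584350585938), (6.087822914123535, 159.3945770263672), 0.6503349542617798)
[226.8313253  168.59036145] 249 ((22.65763282775879, -47.903480529785156), (40.65315628051758, 59.65087127685547), 0.8787129521369934)
[239.9804878  200.43902439] 205 ((-2.0620288848876953, 57.246185302734375), (48.60483169555664, 48.19551086425781), 81.14693450927734)
[199.58469878 140.34488303]
```

View pics/m2.png

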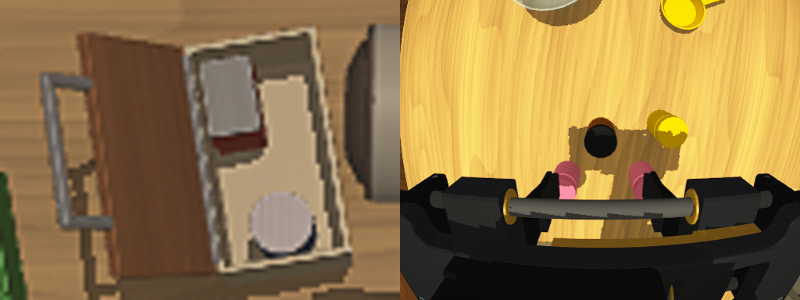

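Tin sits at box (23,-48) and the can at (-2,57). The jar cap is at (600,138) in the picture, right under the tool. Descending on the jar.

```bash
python3 -m jog '0.75 0 0 -45 0; 0.75 0 0 -50 0; 0.75 0 0 -50 0; 0.75 0 0 -27 0; 0.75 0 0 0 0'; python3 -m jog '0 0 0 0 0; 0 0 0 0 0; 0 0 0 0 0; 0 0 0 0 0; 0 0 0 0 0'
```

```text
time_s: 16.15
tcp_pos: [0.4811, -0.1757, 0.0417]
ee_rot: [[0.138, -0.99, -0.005], [-0.99, -0.138, 0.0], [-0.001, 0.005, -1.0]]
wrist_force: [0.4, 0.5, 0.0]
gripper_width: 0.749
gripper_force: 0.0
time_s: 16.77
tcp_pos: [0.4824, -0.1768, 0.0448]
ee_rot: [[0.136, -0.991, 0.002], [-0.991, -0.136, -0.0], [0.0, -0.002, -1.0]]
wrist_force: [-1.7, 1.6, 7.2]
gripper_width: 0.496
gripper_force: 30.0
```

```bash
python3 -m jog '0 0 0 20 0; 0 0 0 45 0; 0 0 0 50 0; 0 5 15 35 0; 0 12 40 0 0'; python3 -m jog '0 15 50 0 0; 0 15 50 0 0; 0 15 50 0 0; 0 12 45 0 0; 0 6 25 0 0'; python3 -m jog '0 0 0 0 0; 0 0 0 0 0'
```

```text
time_s: 17.4
tcp_pos: [0.5002, -0.1222, 0.1967]
ee_rot: [[0.133, -0.991, 0.007], [-0.991, -0.133, 0.0], [0.001, -0.007, -1.0]]
wrist_force: [0.9, -0.1, -3.2]
gripper_width: 0.5
gripper_force: 30.0
time_s: 18.02
tcp_pos: [0.5616, 0.1001, 0.1928]
ee_rot: [[0.137, -0.991, -0.001], [-0.991, -0.137, -0.0], [-0.0, 0.001, -1.0]]
wrist_force: [-0.2, -0.8, -2.2]
gripper_width: 0.503
gripper_force: 30.0
time_s: 18.27
tcp_pos: [0.5611, 0.0973, 0.1931]
ee_rot: [[0.135, -0.991, -0.001], [-0.991, -0.135, -0.001], [0.0, 0.001, -1.0]]
wrist_force: [-0.7, 0.1, -1.6]
gripper_width: 0.499
gripper_force: 30.0
```

```bash
python3 -m jog '0 1 0.5 -30 0; 0 0 0 -30 0; 0 0 0 -15 0; 0 0 0 0 0'; python3 -m jog '0 0 0 -15 0; 0 0 0 -15 0; 0 0 0 -15 0; 0 0 0 -12 0; 0 0 0 0 0'
```

```text
time_s: 18.77
tcp_pos: [0.5622, 0.0976, 0.1178]
ee_rot: [[0.135, -0.991, -0.002], [-0.991, -0.135, -0.001], [0.001, 0.002, -1.0]]
wrist_force: [-0.3, 0.7, -1.2]
gripper_width: 0.501
gripper_force: 30.0
time_s: 19.4
tcp_pos: [0.562, 0.0984, 0.0601]
ee_rot: [[0.136, -0.991, -0.003], [-0.991, -0.136, -0.001], [0.001, 0.003, -1.0]]
wrist_force: [-0.4, -0.7, -1.5]
gripper_width: 0.496
gripper_force: 30.0
```

```bash
python3 -m jog '0 0 0 -3 0; 0 0 0 -3 0; 0 0 0 0 0';python3 -m jog '0 0 0 -1.5 0; 0 0 0 0 0';python3 -m jog '0 0 0 -1 0; 0 0 0 0 0';python3 -m jog '0 0 0 -1 0; 0 0 0 0 0'
```

```text
time_s: 19.77
tcp_pos: [0.5628, 0.0987, 0.0556]
ee_rot: [[0.136, -0.991, 0.0], [-0.991, -0.136, 0.0], [-0.0, -0.0, -1.0]]
wrist_force: [-0.3, 0.0, -1.4]
gripper_width: 0.496
gripper_force: 30.0
time_s: 20.02
tcp_pos: [0.5628, 0.0987, 0.0541]
ee_rot: [[0.136, -0.991, 0.0], [-0.991, -0.136, 0.0], [-0.0, -0.0, -1.0]]
wrist_force: [0.5, -0.8, -1.9]
gripper_width: 0.496
gripper_force: 30.0
time_s: 20.27
tcp_pos: [0.5627, 0.0987, 0.053]
ee_rot: [[0.136, -0.991, -0.0], [-0.991, -0.136, -0.0], [0.0, 0.0, -1.0]]
wrist_force: [0.6, -0.7, -2.4]
gripper_width: 0.495
gripper_force: 30.0
time_s: 20.52
tcp_pos: [0.5627, 0.0987, 0.0519]
ee_rot: [[0.136, -0.991, -0.0], [-0.991, -0.136, -0.0], [0.0, 0.0, -1.0]]
wrist_force: [0.3, -1.2, -2.1]
gripper_width: 0.494
gripper_force: 30.0
```

```bash
python3 -m jog '0 0 0 -1 0; 0 0 0 0 0';python3 -m jog '0 0 0 -1 0; 0 0 0 0 0'; python3 -m jog '0 0 0 -0.5 0; 0 0 0 0 0'
```

```text
time_s: 20.78
tcp_pos: [0.5627, 0.0987, 0.051]
ee_rot: [[0.136, -0.991, -0.0], [-0.991, -0.136, -0.0], [0.0, 0.0, -1.0]]
wrist_force: [0.5, 0.1, -1.6]
gripper_width: 0.501
gripper_force: 30.0
time_s: 21.02
tcp_pos: [0.5628, 0.0987, 0.0508]
ee_rot: [[0.136, -0.991, 0.0], [-0.991, -0.136, -0.0], [0.0, -0.0, -1.0]]
wrist_force: [-3.0, -0.1, 5.0]
gripper_width: 0.5
gripper_force: 30.0
time_s: 21.28
tcp_pos: [0.5628, 0.0987, 0.0508]
ee_rot: [[0.137, -0.991, 0.0], [-0.991, -0.137, -0.0], [0.0, -0.0, -1.0]]
wrist_force: [-3.8, -0.1, 7.9]
gripper_width: 0.498
gripper_force: 30.0
```

```bash
python3 -m jog '0.54 0 0 0 0; 0.54 0 0 0 0; 0.54 0 0 0 0; 0.54 0 0 10 0; 0.54 0 0 25 0'; python3 -m jog '0.54 0 0 40 0; 0.54 0 0 50 0; 0.54 0 -20 50 0; 0.54 0 -40 30 -10; 0.54 0 -45 10 -10'; python3 -m jog '0.54 0 -45 0 -10; 0.54 0 -45 0 -10; 0.54 0 0 0 -10; 0.54 0 0 0 -10; 0.54 0 0 0 -10'
python3 - <<'E'
from h import *
ctr=np.array([.554,.116]);a=np.radians(97.8);bx=np.array([np.cos(a),np.sin(a)]);by=np.array([-bx[1],bx[0]])
t=r.capture("top");im=t["pixels"];s=r.capture("side")
hsv=cv2.cvtColor(im,cv2.COLOR_RGB2HSV);m=(hsv[...,1]<60)&(hsv[...,2]>60);w=np.zeros(m.shape,bool);w[140:215,165:262]=1
for b in blobs(m&w,40):
    P=np.array([((hit(t,p[::-1],.080)[:2]-ctr)*1e3)@np.array([bx,by]).T for p in np.argwhere(b[2])],np.float32);print(b[0],b[1],cv2.minAreaRect(P))
m=(hsv[...,2]<50)&w
for b in blobs(m,20):print("dark",b[0],b[1],((hit(t,b[0],.084)[:2]-ctr)*1e3)@np.array([bx,by]).T)
A=cv2.resize(im[145:220,170:270],(400,300),interpolation=cv2.INTER_CUBIC);B=cv2.resize(s["pixels"][160:235,175:275],(400,300),interpolation=cv2.INTER_CUBIC)
cv2.imwrite("pics/m3.png",np.hstack([A,B])[:,:,::-1])
f=lambda ph,y,R=140:np.array([*(ctr+bx*(50-R*np.cos(ph)+5*np.sin(ph))/1e3+by*y/1e3),.091+(R*np.sin(ph)+5*np.cos(ph))/1e3])
for ph in(1.9,2.0,2.1,2.15,2.2):print(ph,[(proj(t,f(ph,y))-[170,145]).round(1)*4 for y in(-45,45)],[(proj(s,f(ph,y))-[175,160]).round(1)*4+[400,0] for y in(-45,45)],f(ph,0).round(4))
E
```

```text
time_s: 21.9
tcp_pos: [0.5621, 0.0984, 0.0842]
ee_rot: [[0.136, -0.991, -0.003], [-0.991, -0.136, -0.001], [0.001, 0.003, -1.0]]
wrist_force: [1.1, 0.1, -0.3]
gripper_width: 0.539
gripper_force: 0.0
time_s: 22.52
tcp_pos: [0.5637, -0.0069, 0.2681]
ee_rot: [[-0.215, -0.977, 0.006], [-0.977, 0.215, 0.001], [-0.002, -0.006, -1.0]]
wrist_force: [0.2, 0.5, -0.1]
gripper_width: 0.543
gripper_force: 0.0
time_s: 23.15
tcp_pos: [0.5627, -0.0966, 0.2652]
ee_rot: [[-0.887, -0.461, 0.001], [-0.461, 0.887, 0.0], [-0.001, -0.0, -1.0]]
wrist_force: [-0.1, -0.1, -0.3]
gripper_width: 0.541
gripper_force: 0.0
[242.87717996 173.57068646] 2695 ((-7.434467315673828, -18.153480529785156), (229.5348358154297, 138.93014526367188), 81.2157211303711)
[220.04807692 184.28846154] 104 ((50.137603759765625, -2.7839584350585938), (6.087822914123535, 159.3945770263672), 0.6503349542617798)
[185.66483516 182.31868132] 182 ((144.8419647216797, -24.503948211669922), (37.77919387817383, 124.4621353149414), 0.9576728343963623)
1.9 [array([94.4, 68.8]), array([111.2, 199.6])] [array([470. ,   3.2]), array([591.6,  33.2])] [0.5404 0.2151 0.2219]
2.0 [array([76.8, 73.6]), array([ 93.6, 204. ])] [array([459.6,  18.8]), array([581.6,  49.6])] [0.5387 0.2278 0.2162]
2.1 [array([60.8, 78.4]), array([ 77.2, 208.4])] [array([449.6,  36. ]), array([572. ,  67.6])] [0.537  0.2398 0.2093]
2.15 [array([53.6, 81.2]), array([ 70. , 210.4])] [array([444.8,  45.2]), array([567.6,  77.2])] [0.5362 0.2456 0.2054]
2.2 [array([46.8, 84. ]), array([ 62.8, 212.8])] [array([440.4,  54.8]), array([563.2,  86.8])] [0.5355 0.2512 0.2012]
```

View pics/m3.png

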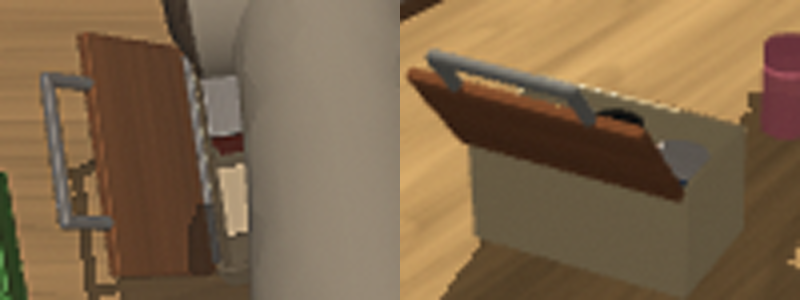

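The picture shows the handle bar from (47,77) to (68,222) in the top view, so the lid is at about 2.18 rad. In the side view the jar's cap is upright in the box at (617,115). Moving over the bar.

```bash
python3 -m jog '0.54 -2 25 0 -10; 0.54 -4 45 0 -9.5; 0.54 -4 50 0 0; 0.54 -4 55 0 0; 0.54 -4 55 0 0'; python3 -m jog '0.54 -4 50 0 0; 0.54 -4 40 0 0; 0.54 -1 24 0 0; 0.54 0 0 0 0; 0.54 0 0 0 0'
python3 - <<'E'
from h import *
s=r.sense();print(np.degrees(np.arctan2(s["ee_rot"][1][1],s["ee_rot"][0][1])))
c=wrist();cv2.imwrite("pics/w6.png",c["pixels"][:,:,::-1])
from h import proj
for P in((.5358,.2490,.203),):print(proj(c,P))
for v in range(225,300,4):print(v,c["pixels"][v,200:330:10].sum(-1))
E
```

```text
time_s: 23.88
tcp_pos: [0.5445, 0.1353, 0.2653]
ee_rot: [[-0.989, -0.148, 0.001], [-0.148, 0.989, 0.0], [-0.001, 0.0, -1.0]]
wrist_force: [1.1, 0.5, 0.3]
gripper_width: 0.539
gripper_force: 0.0
time_s: 24.5
tcp_pos: [0.5358, 0.2469, 0.2646]
ee_rot: [[-0.989, -0.145, -0.0], [-0.145, 0.989, -0.0], [0.0, -0.0, -1.0]]
wrist_force: [-0.7, -0.1, 0.6]
gripper_width: 0.54
gripper_force: 0.0
98.3306665344011
[257.99616074 207.3223759 ]
225 [144  70 330 354 304 596 295 594 593 595  71  39 603]
229 [ 39  74 326 351 309 614 609 605 599 590  70  45 590]
233 [ 42  68 330 352 321 611 609 606 610 609  68  40 600]
237 [ 41  67 326 351 338 579 609 610 601 595  66  68 203]
241 [ 50  69 324 353 283 608 612 612 597 591  65  71  44]
245 [ 72  69 326 348 394 595 610 604 601 612  69  71  44]
249 [ 70  68 317 348 488 306 608 592 584 595  61  68  46]
253 [ 61  64 320 353 427 437 609 607 589 602  65  68  26]
257 [168 165 166 165 163 163 155 156 159 164 170 169 171]
261 [174 174 174 171 170 173 173 174 174 174 172 170 172]
265 [172 174 174 177 175 175 176 178 176 178 175 180 178]
269 [179 182 178 179 178 179 180 180 176 179 180 178 183]
273 [176 178 176 180 179 180 178 176 176 175 180 179 177]
277 [174 177 174 177 173 175 175 172 175 174 172 174 174]
281 [ 75  24 638 623 599 584 593 591 607 649 654  77  41]
285 [ 76 321 618 618 605 605 612 616 620 629 631  74  45]
289 [ 79 586 618 608 593 605 612 597 593 597 603  79  42]
293 [ 77 614 598 601 589 613 607 577 574 593 598  81  38]
297 [ 99 600 582 583 593 579 586 589 588 593 577  38  41]
```

Run:
```python
from h import *
c=wrist();f=c["pixels"]
for v in(175,190,207,222):print(v,[(u,*f[v,u]) for u in range(232,290,4)])
```

```text
175 [(232, np.uint8(127), np.uint8(69), np.uint8(27)), (236, np.uint8(127), np.uint8(70), np.uint8(28)), (240, np.uint8(125), np.uint8(76), np.uint8(31)), (244, np.uint8(152), np.uint8(113), np.uint8(54)), (248, np.uint8(152), np.uint8(112), np.uint8(55)), (252, np.uint8(152), np.uint8(113), np.uint8(55)), (256, np.uint8(144), np.uint8(111), np.uint8(66)), (260, np.uint8(115), np.uint8(111), np.uint8(97)), (264, np.uint8(119), np.uint8(116), np.uint8(103)), (268, np.uint8(113), np.uint8(111), np.uint8(97)), (272, np.uint8(167), np.uint8(124), np.uint8(59)), (276, np.uint8(166), np.uint8(124), np.uint8(60)), (280, np.uint8(244), np.uint8(199), np.uint8(97)), (284, np.uint8(250), np.uint8(220), np.uint8(110)), (288, np.uint8(249), np.uint8(218), np.uint8(107))]
190 [(232, np.uint8(129), np.uint8(71), np.uint8(29)), (236, np.uint8(128), np.uint8(71), np.uint8(28)), (240, np.uint8(123), np.uint8(69), np.uint8(28)), (244, np.uint8(175), np.uint8(131), np.uint8(64)), (248, np.uint8(172), np.uint8(128), np.uint8(61)), (252, np.uint8(169), np.uint8(126), np.uint8(60)), (256, np.uint8(156), n
[... 1299 characters left out ...]
.uint8(125), np.uint8(43)), (240, np.uint8(191), np.uint8(103), np.uint8(37)), (244, np.uint8(251), np.uint8(226), np.uint8(113)), (248, np.uint8(250), np.uint8(220), np.uint8(109)), (252, np.uint8(251), np.uint8(224), np.uint8(111)), (256, np.uint8(252), np.uint8(216), np.uint8(111)), (260, np.uint8(114), np.uint8(110), np.uint8(95)), (264, np.uint8(117), np.uint8(115), np.uint8(100)), (268, np.uint8(102), np.uint8(102), np.uint8(94)), (272, np.uint8(252), np.uint8(228), np.uint8(119)), (276, np.uint8(251), np.uint8(226), np.uint8(114)), (280, np.uint8(251), np.uint8(225), np.uint8(112)), (284, np.uint8(251), np.uint8(225), np.uint8(112)), (288, np.uint8(251), np.uint8(226), np.uint8(110))]
```

The bar shows at u=258 to 270, centre 264 against 258 predicted, so it is about 5 mm further in +y. Descending and gripping.

```bash
python3 -m jog '0.54 -1 6.5 0 -0.5; 0.54 0 0 -25 0; 0.54 0 0 -25 0; 0.54 0 0 -10 0; 0.54 0 0 0 0'; python3 -m jog '0.54 0 0 -8 0; 0.54 0 0 -5 0; 0.54 0 0 0 0'
```

```text
time_s: 25.22
tcp_pos: [0.5348, 0.254, 0.2043]
ee_rot: [[-0.991, -0.136, -0.001], [-0.136, 0.991, -0.001], [0.001, -0.001, -1.0]]
wrist_force: [0.5, -0.5, 0.7]
gripper_width: 0.54
gripper_force: 0.0
time_s: 25.6
tcp_pos: [0.5346, 0.2541, 0.1913]
ee_rot: [[-0.991, -0.136, -0.0], [-0.136, 0.991, -0.0], [0.001, -0.0, -1.0]]
wrist_force: [-0.0, -0.6, -0.6]
gripper_width: 0.543
gripper_force: 0.0
```

```bash
python3 -m jog '0 0 0 0 0; 0 0 0 0 0; 0 0 0 0 0; 0 0 0 0 0; 0 0 0 0 0'; python3 -m jog '0 0 0 0 0; 0 0 0 0 0'
```

```text
time_s: 26.22
tcp_pos: [0.5351, 0.2514, 0.1916]
ee_rot: [[-0.991, -0.136, -0.001], [-0.136, 0.991, -0.006], [0.002, -0.006, -1.0]]
wrist_force: [3.9, -7.4, -0.1]
gripper_width: 0.105
gripper_force: 30.0
time_s: 26.48
tcp_pos: [0.5351, 0.2514, 0.1916]
ee_rot: [[-0.991, -0.136, -0.001], [-0.136, 0.991, -0.005], [0.001, -0.005, -1.0]]
wrist_force: [2.7, -6.7, 0.3]
gripper_width: 0.098
gripper_force: 30.0
```

Run:
```python
import numpy as np
a=np.radians(97.8);b=np.array([np.cos(a),np.sin(a)])
h=lambda p:np.array([-140*np.cos(p)+5*np.sin(p),140*np.sin(p)+5*np.cos(p)])
P=np.linspace(2.2,np.pi/3,17)
B=np.array([[535.1,251.4,191.6]]*17)+[[*(b*(h(p)-h(2.2))[0]),(h(p)-h(2.2))[1]] for p in P]
for p,q,d in zip(P[1:],B[1:],np.diff(B,axis=0)):print(p.round(3),q.round(1),d.round(1))
```

```text
2.128 [536.2 243.3 197.5] [ 1.1 -8.1  5.9]
2.056 [537.4 234.8 202.9] [ 1.2 -8.5  5.3]
1.984 [538.6 226.  207.6] [ 1.2 -8.8  4.7]
1.912 [539.8 216.8 211.6] [ 1.3 -9.2  4. ]
1.84 [541.1 207.4 215. ] [ 1.3 -9.4  3.4]
1.768 [542.4 197.8 217.7] [ 1.3 -9.6  2.7]
1.696 [543.8 188.  219.6] [ 1.3 -9.8  2. ]
1.624 [545.1 178.  220.9] [ 1.4 -9.9  1.3]
1.552 [546.5 168.1 221.4] [  1.4 -10.    0.5]
1.479 [547.9 158.1 221.2] [  1.4 -10.   -0.2]
1.407 [549.3 148.1 220.3] [  1.4 -10.   -0.9]
1.335 [550.6 138.2 218.7] [ 1.4 -9.9 -1.6]
1.263 [551.9 128.5 216.3] [ 1.3 -9.7 -2.4]
1.191 [553.2 119.  213.2] [ 1.3 -9.5 -3.1]
1.119 [554.5 109.7 209.5] [ 1.3 -9.3 -3.7]
1.047 [555.7 100.7 205.1] [ 1.2 -9.  -4.4]
```

```bash
python3 -m jog '0 0.5 -6 3 0; 0 1.2 -8 5 0; 0 1.2 -8.5 5.3 0; 0 1.2 -8.8 4.7 0; 0 0 0 0 0'
```

```text
time_s: 27.1
tcp_pos: [0.5393, 0.2224, 0.2101]
ee_rot: [[-0.991, -0.135, 0.001], [-0.135, 0.991, 0.001], [-0.001, 0.001, -1.0]]
wrist_force: [2.2, 1.3, -2.4]
gripper_width: 0.104
gripper_force: 30.0
```

```bash
python3 -m jog '0 0.7 -6 2 0; 0 1.3 -9.4 3.2 0; 0 1.3 -9.6 2.7 0; 0 1.3 -9.8 2 0; 0 0 0 0 0'; python3 -m jog '0 1.3 -9.9 1.3 0; 0 1.4 -10 0.5 0; 0 1.4 -10 -0.2 0; 0 0 0 0 0'
```

```text
time_s: 27.72
tcp_pos: [0.5443, 0.1874, 0.2204]
ee_rot: [[-0.991, -0.135, 0.002], [-0.135, 0.991, 0.0], [-0.002, 0.0, -1.0]]
wrist_force: [2.1, 2.9, 4.5]
gripper_width: 0.102
gripper_force: 30.0
time_s: 28.22
tcp_pos: [0.5484, 0.1571, 0.2213]
ee_rot: [[-0.991, -0.135, 0.002], [-0.135, 0.991, -0.0], [-0.002, -0.001, -1.0]]
wrist_force: [4.6, 1.9, 2.9]
gripper_width: 0.101
gripper_force: 30.0
```

Tracking the arc closely; continuing more slowly past the tipping angle.

```bash
python3 -m jog '0 1.3 -9 -0.8 0; 0 1.3 -9.9 -1.6 0; 0 1.3 -9.7 -2.4 0; 0 0 0 0 0'; python3 -m jog '0 1.3 -9.5 -3.1 0; 0 1.2 -8 -3.2 0; 0 0 0 0 0'
```

```text
time_s: 28.72
tcp_pos: [0.5522, 0.1283, 0.2161]
ee_rot: [[-0.991, -0.135, 0.001], [-0.135, 0.991, -0.001], [-0.001, -0.001, -1.0]]
wrist_force: [6.0, 0.8, 1.7]
gripper_width: 0.102
gripper_force: 30.0
time_s: 29.1
tcp_pos: [0.5544, 0.1107, 0.2095]
ee_rot: [[-0.991, -0.135, 0.0], [-0.135, 0.991, -0.001], [-0.0, -0.001, -1.0]]
wrist_force: [5.5, 0.9, 1.8]
gripper_width: 0.101
gripper_force: 30.0
```

```bash
python3 -m jog '0 0.5 -5 -2.2 0; 0 0.3 -5 -2.4 0; 0 0 0 0 0; 0 0 0 0 0'
python3 - <<'E'
from h import *
ctr=np.array([.554,.116]);a=np.radians(97.8);bx=np.array([np.cos(a),np.sin(a)]);by=np.array([-bx[1],bx[0]])
s=r.capture("side");im=s["pixels"];hsv=cv2.cvtColor(im,cv2.COLOR_RGB2HSV)
p=np.array(r.sense()["tcp_pos"]);d=(p[:2]-ctr)*1e3;X=d@bx-50.4;Z=(p[2]+.0096-.091)*1e3
print(X,Z,np.hypot(X,Z),np.degrees(np.arctan2(Z,-X)-np.arctan2(5,140)))
g=lambda ph,R,n,y:proj(s,[*(ctr+bx*(50-R*np.cos(ph)+n*np.sin(ph))/1e3+by*y/1e3),.091+(R*np.sin(ph)+n*np.cos(ph))/1e3])
for q in(55,58,60,62,65):print(q,[g(np.radians(q),102,10,y).round(1) for y in(-88,88)])
# lid outer face (wood, brown) mask corners
m=(hsv[...,0]<13)&(hsv[...,1]>120)&(hsv[...,2]>50);w=np.zeros(m.shape,bool);w[100:240,150:290]=1
b=max(blobs(m&w),key=lambda b:b[1]);c=max(cv2.findContours(b[2].astype(np.uint8),0,2)[0],key=cv2.contourArea)
print(b[0],b[1],cv2.approxPolyDP(c,3,True).reshape(-1,2).tolist())
for q in(58,60,62):print(q,[g(np.radians(q),R,10,y).round(1).tolist() for R,y in((0,-88),(0,88),(102,88),(102,-88))])
E
```

```text
time_s: 29.6
tcp_pos: [0.5556, 0.1014, 0.205]
ee_rot: [[-0.991, -0.136, 0.001], [-0.136, 0.991, -0.0], [-0.001, -0.0, -1.0]]
wrist_force: [6.1, 1.9, 1.0]
gripper_width: 0.101
gripper_force: 30.0
-65.05717140337688 123.6068754408858 139.68212200302162 60.19571654155024
55 [array([200. , 157.2]), array([255.4, 170.5])]
58 [array([199.1, 157. ]), array([254.6, 170.4])]
60 [array([198.5, 157. ]), array([254.1, 170.4])]
62 [array([197.8, 156.9]), array([253.6, 170.4])]
65 [array([196.8, 157. ]), array([252.8, 170.5])]
[177.398  122.5508] 2500 [[150, 159], [198, 136], [199, 125], [217, 118], [217, 102], [151, 100]]
58 [[190.3, 191.6], [245.3, 207.0], [254.6, 170.4], [199.1, 157.0]]
60 [[190.3, 191.8], [245.2, 207.1], [254.1, 170.4], [198.5, 157.0]]
62 [[190.3, 191.9], [245.2, 207.2], [253.6, 170.4], [197.8, 156.9]]
```

```bash
python3 -m jog '0 -0.5 -0.5 0 0; 0 0 0 0 0; 0 0 0 0 0; 0 0 0 0 0'
python3 - <<'E'
from h import *
for n in("side","top"):
    c=r.capture(n);im=c["pixels"];hsv=cv2.cvtColor(im,cv2.COLOR_RGB2HSV)
    m=(hsv[...,0]<13)&(hsv[...,1]>120)&(hsv[...,2]>40);w=np.zeros(m.shape,bool)
    if n=="side":w[148:235,180:265]=1
    else:w[140:225,175:265]=1
    for b in blobs(m&w,60):
        k=max(cv2.findContours(b[2].astype(np.uint8),0,2)[0],key=cv2.contourArea);print(n,b[1],cv2.approxPolyDP(k,2,True).reshape(-1,2).tolist())
r.finish_job()
E
```

```text
time_s: 30.15
tcp_pos: [0.5556, 0.1014, 0.205]
ee_rot: [[-0.991, -0.136, 0.003], [-0.136, 0.991, 0.001], [-0.003, 0.0, -1.0]]
wrist_force: [7.5, 1.8, -1.0]
gripper_width: 0.1
gripper_force: 30.0
side 2027 [[198, 159], [191, 192], [241, 206], [246, 205], [253, 172]]
top 317 [[233, 184], [226, 185], [226, 189], [223, 183], [218, 184], [222, 212], [226, 211], [227, 207], [229, 210], [238, 206], [237, 198], [232, 193], [235, 191]]
the job is handed in; nothing more can be done
```

The tin and the jar were set down upright on the box floor beside the can, and the job is handed in with the gripper still holding the lid at about 60° (60.2° from the arm's position), 30 s into the 70 s allowed; I haven't seen the judge's result.

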